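Register a count on the colony counter and store it

TASK

Register a count on the colony counter and store it: with the fingertips, press gently on the lid of the dish that lies on the counter's round stage until the stage has gone well down, and let it come back up; then press the long bar-shaped key of the keypad well down, let it come back up and withdraw. Leave the round key, the square key and everything else on the bench alone, and do not lift the dish or push it off its stage.

Things in the scene. Friction and masses are not known exactly. Their poses are not given: they have to be found in the camera images.
- dish_top (a point): Centre of the top of the lid of the dish on the counter: a loose, closed culture dish, red with a pale rim, 90 mm in diameter and 16 mm high, about 50 g, lying flat on the round stage. Its lid is flat and is 74 mm above the table while the stage is up. The dish sinks with the stage when pressed.
- stage_center (a point): Fixed point at the centre of the upper face of the counter's round stage (with the stage up), 58 mm above the table, where the dish's underside rests. The counter is a white casing 170 x 200 mm, 48 mm high, fixed to the table; the axes of this point are the casing's: x towards its back, y along its 200 mm length, z up. The stage centre lies 25 mm to the -y side of the casing's centre. Three steel posts around the dish stand 2 mm below its lid.
- stage (a joint): How far the spring-borne stage has sunk, m: 0 up, 0.005 at its stop. It moves straight down; it needs about 2 N to start and 7 N on the dish for the stop. A count registers from 0.0025 on. It springs back when let go. More than 25 N on the lid cracks it.
- bar_top (a point): Centre of the top of the long bar-shaped key (white, 46 mm along this point's x, 14 mm along y), 45 mm above the table. It stands 13 mm proud of its grey 54 mm square module. The three key modules sit in a row, 60 mm apart, in any order, on a black keypad 85 x 200 mm, 20 mm high, fixed to the table.
- key_bar (a joint): How far the bar-shaped key is pressed straight down, m: 0 up, 0.005 at its stop; about 5 N presses it fully. It works from 0.003 on and springs back when let go.
- round_top (a point): Centre of the top of the round key (white, 28 mm in diameter), 45 mm above the table, on the same keypad. Leave alone.
- key_round (a joint): How far the round key is pressed, m (0 up, 0.005 at its stop, same spring).
- square_top (a point): Centre of the top of the square key (white, 26 mm square), 45 mm above the table, on the same keypad. Leave alone.
- key_square (a joint): How far the square key is pressed, m (0 up, 0.005 at its stop, same spring).
- vial: Bystander: clear vial with white cap, 26 mm in diameter, 42 mm high, standing on the counter's casing beside the stage; origin at the centre of its underside, z up.
- dropper: Bystander: small blue dropper bottle with white tip, 26 mm in diameter, 60 mm high, standing on the table between counter and keypad; origin at the centre of its underside, z up.
- spare_dish: Bystander: another closed dish of the same size (90 mm, 16 mm high) with the same look, lying on the table to one side; origin at the centre of its underside.
- marker: Bystander: marker pen lying on the table to one side, 140 mm along its x, 12 mm thick; origin under its middle.
- stack: Bystander: stack of four dishes, 90 mm in diameter, 65 mm high, at the back; origin at the centre of its underside.
- rack: Bystander: blue tube rack with white-capped tubes, 70 x 200 mm, 87 mm high, at the back; origin at the centre of its underside.
- cup: Bystander: white specimen cup with a red lid, 54 mm in diameter, 62 mm high, at the back; origin at the centre of its underside, z up.
Mind the look-alikes: they are no part of the job. What is shaped like the part that bears dish_top but yellow is not meant.

How it is judged:
By the outcome, as a careful person would: the job done as asked, in the order asked, and still so for the second after the job is handed in, with the robot touching nothing.
It also fails if it takes over 43 s, if anything falls off the work surface, if the arm or the gripper's body presses on something with over 40 N, if the wrist force passes 120 N, or if a joint passes its speed limit or range.

ROBOT

A 6-joint arm with a two-finger parallel gripper is mounted at the origin on the work surface. World frame = base frame: x ahead of the robot, y to its left, z up, the work surface at z = 0. Lengths are in m, angles in rad, forces in N, time in s.
With the tool pointing down it reaches from about 0.425 to 0.95 m from the base axis. Payload 3.5 kg.
Tool frame: the origin (TCP) lies between the finger pads; the fingertips stand 17 mm ahead of it and the grasp point (between the pads) lies 2 mm behind it; z points along the fingers, y is the direction in which the jaws open and shut (so a half turn about z gives the same grasp; the last joint's range is limited). The gripper opens to 85 mm and grips with 20 to 120 N. Pads are 22 mm wide; open, the fingers measure 114 mm over their backs; the gripper's body (76 mm by 85 mm) begins 54 mm behind the grasp point. The pads swing forward as they close: fully open they stand 13 mm farther back than shut.
Start: joints at [0.956, 0.286, 1.577, -0, 1.279, -0.15], TCP at [0.303, 0.603, 0.248] pointing down, gripper open.
Joint ranges: [-2.77, 2.77], [-0.9, 2.22], [0.21, 2.48], [-1.53, 4.67], [0.24, 2.81], [-2.84, 2.84]. Speed limits (rad/s): [2.79, 2.79, 3.14, 3.14, 3.14, 3.14].

INTERFACE

Orientations are given as a unit quaternion [x, y, z, w].
In Python, from plant import ctrl gives the robot as it stands.
- The arm moves only by the tool carry_out, never from a script. Its argument "commands" is a list of rows, each an object with "delta_pos": the shift along the tool's x, y, z in m, a list of three; "delta_rot": the turn, a rotation vector about the tool's x, y, z in rad, a list of three; "claw": the opening in per cent of the stroke, from 0 (shut) to 100 (fully open). A call has 1 to 8 rows; each row is the pose to reach, as a shift and turn from the pose measured when the call began, along the tool's axes at that moment; what a row does not reach only later rows make up. A row lasts 1/12 s, in which the tool goes at most 41.7 mm and 7.16 degrees, less where a joint would pass 70% of its speed; a pose out of reach is approached as far as the arm can. A call with a gripper value outside its range is refused whole. The fingers move at their own pace and stop on an object; "force" is the grip in N (left out, the last holds). Time passes only in rows, so rows that repeat a pose let the fingers close. It gives the time, the measured TCP pose, the force and the opening at its end, in the units of the state.
- ctrl.get_state(): the state, without advancing time (a new reading comes with each control period).
- ctrl.read_camera(name): name is "scene" or "top"; returns (picture, depth): 384x512x3 uint8, red, green, blue; 384x512 float32, m along the optical axis (not along the pixel's ray), 0 where there is no reading.
- ctrl.camera_info(name): a dict with "fx", "fy", "cx", "cy" (pixels), "rvec" (rotation vector, rad) and "tvec" (3), from world to camera coordinates, as OpenCV has them. Camera axes: x right, y down, z forward; pixel columns grow to the right and rows downward; lengths in m; the calibration is good to about 2 mm. A picture is of the moment at which its call begins. camera_info takes no time and is no camera call.
- ctrl.sign_off(): hands the job in, once; it reports no verdict.
The state is a dict: "time": time; "qpos": joint angles; "dq": joint speeds; "joint_efforts": joint torques, N m; "eef_pos": TCP position; "tcp_rot": TCP orientation; "contact_force": force on the tool from outside, world axes, zero at the start; "wrist_torque": the same for the moment, N m; "opening": opening from 0.0 (shut) to 1.0 (fully open).
Only numpy, scipy, OpenCV 4.12 (cv2) and the standard library are available. Lean on these libraries where they do the work, as an engineer would, in place of code of your own. Each camera call takes 0.05 s, during which the arm holds its last target.

## Working session

There is one attempt and no reset: what is moved stays moved. The work goes in short steps, Python scripts to look and compute and a tool call to move; the robot and the scene stay as the last step left them, time stands still between calls to the robot, and variables do not carry over. Pictures are saved under pics/ and viewed, and the job is handed in when it is done.

Besides the shell and the picture viewer there is one more tool, called after "Emit:" as name(argument=value, ...) on one line, values as JSON. carry_out: Moves the arm, as the interface text tells. Its arguments: {"type":"object","properties":{"commands":{"type":"array"},"force":{"type":"number"}},"required":["commands"]}

```bash
mkdir -p pics; ls
cat > h.py <<'E'
import numpy as np, cv2
from plant import ctrl
def cam(n):
    i=ctrl.camera_info(n); R=cv2.Rodrigues(np.array(i['rvec'],float))[0]; t=np.array(i['tvec'],float).reshape(3)
    K=np.array([[i['fx'],0,i['cx']],[0,i['fy'],i['cy']],[0,0,1.]]); return K,R,t
def ray(n,u,v,z):
    K,R,t=cam(n); c=-R.T@t; d=R.T@np.linalg.solve(K,[u,v,1.]); return c+d*(z-c[2])/d[2]
def proj(n,p):
    K,R,t=cam(n); q=K@(R@np.array(p)+t); return q[:2]/q[2]
def cloud(n,D):
    K,R,t=cam(n); v,u=np.mgrid[:D.shape[0],:D.shape[1]]
    P=np.stack([(u-K[0,2])/K[0,0]*D,(v-K[1,2])/K[1,1]*D,D],-1); return (P-t)@R
E
python3 - <<'E'
from h import *
for n in ("scene","top"):
    p,d=ctrl.read_camera(n); cv2.imwrite(f"pics/{n}1.png",p[:,:,::-1]); np.savez(f"{n}1.npz",p=p,d=d)
    K,R,t=cam(n);print(n,K[0,0],K[1,1],-R.T@t)
print(ctrl.get_state())
E
```

```text
pics
scene 435.6216925737579 435.6216925737579 [ 1.42371432 -0.3840008   0.77406849]
top 413.76370711738514 413.76370711738514 [ 0.32858023 -0.01996947  1.45168058]
{'time': 0.1, 'qpos': array([ 9.56017047e-01,  2.87106372e-01,  1.57800643e+00,  4.28004289e-05,
        1.27863340e+00, -1.49991516e-01]), 'dq': array([-0.00087191, -0.00071843, -0.00321015, -0.00021577, -0.00170601,
       -0.000142  ]), 'joint_efforts': array([ 1.11261066e-03, -4.07297516e+01, -2.93699044e+01, -1.46037978e-04,
        3.41180239e-03,  1.15753755e-05]), 'eef_pos': array([0.30219426, 0.60295661, 0.24707903]), 'tcp_rot': array([ 2.30313597e-01,  9.73115865e-01, -9.91365028e-04, -4.20789959e-04]), 'contact_force': array([0.75794826, 0.25864397, 0.82332161]), 'wrist_torque': array([ 0.02321418, -0.0139459 ,  0.04363144]), 'opening': 1.0018676529162682}
```

View pics/scene1.png

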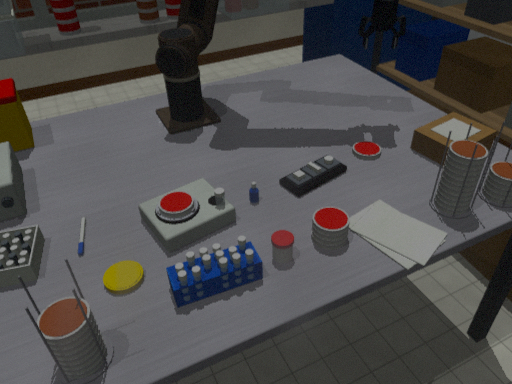

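View pics/top1.png

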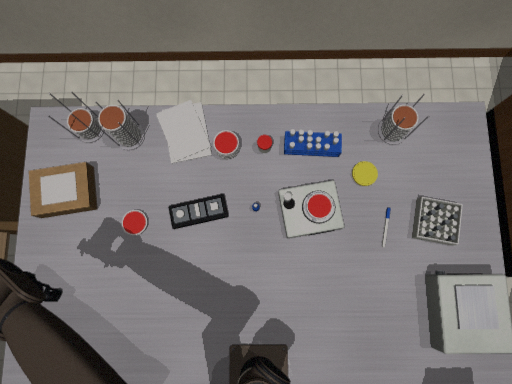

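The top view shows the robot base at the bottom, about (258,360).

Things that could be taken for the dish:
- **Red dish on the white counter:** top (319,206), scene (176,203). This is the target.
- **Spare red dish:** top (134,222).
- **Top of the stack:** top (226,143).
- **Cup's red lid:** top (265,142).
- **Yellow dish:** top (365,173).
- **Dish racks:** top (81,120), (112,118) and (404,118).

The keypad keys in the top view look like round (180,213), bar (197,210) and square (214,208). I'll check both choices in crops and measure them.

Run:
```python
from h import *
a={n:np.load(f"{n}1.npz") for n in("scene","top")}
def crop(n,u0,u1,v0,v1,w,h): return cv2.resize(a[n]['p'][v0:v1,u0:u1,::-1],(w,h),interpolation=cv2.INTER_CUBIC)
top=np.hstack([crop('top',160,240,185,235,400,250),crop('top',270,350,175,225+15,400,325)[:250]])
s=np.hstack([crop('scene',270,360,145,200,400,245),crop('scene',130,250,175,250,400,250)[:245]])
cv2.imwrite('pics/crop1.png',np.vstack([top,s]))
obs={}
for n,box in(("top",(295,345,185,230)),("scene",(150,205,185,222))):
    p=a[n]['p'];hsv=cv2.cvtColor(p,cv2.COLOR_RGB2HSV)
    m=(((hsv[...,0]<10)|(hsv[...,0]>170))&(hsv[...,1]>150)&(hsv[...,2]>80)).astype(np.uint8)
    mm=np.zeros_like(m);u0,u1,v0,v1=box;mm[v0:v1,u0:u1]=m[v0:v1,u0:u1]
    c=max(cv2.findContours(mm,0,1)[0],key=cv2.contourArea);e=cv2.fitEllipse(c);obs[n]=e[0]
    print(n,e,"ray@.074",ray(n,*e[0],.074))
    W=cloud(n,a[n]['d'])[mm>0];print(' depth',np.median(W,0),W.min(0),W.max(0))
def tri(o):
    P=[cam(n)[0]@np.c_[cam(n)[1],cam(n)[2]] for n in("scene","top")]
    X=cv2.triangulatePoints(P[0],P[1],np.array(o['scene'],float).reshape(2,1),np.array(o['top'],float).reshape(2,1));return (X[:3]/X[3]).ravel()
print('tri dish',tri(obs))
# keys
for n,box in(("top",(168,230,193,230)),("scene",(278,350,152,195))):
    p=a[n]['p'];g=p.max(2);u0,u1,v0,v1=box
    for th in(130,150,170):
        m=np.zeros(g.shape,np.uint8);m[v0:v1,u0:u1]=(g[v0:v1,u0:u1]>th)
        k,l,s,c=cv2.connectedComponentsWithStats(m)
        print(n,th,[(s[i].tolist(),c[i].round(1).tolist(),ray(n,*c[i],.045).round(4).tolist()) for i in range(1,k) if 8<s[i,4]<400])
```

```text
top ((318.9303283691406, 205.5436248779297), (21.442867279052734, 22.229969024658203), 108.60304260253906) ray@.074 [ 0.54750552 -0.21099024  0.074     ]
 depth [ 0.54712265 -0.2113847   0.07286057] [ 0.32858023 -0.24943466  0.06517129] [ 0.58495973 -0.01996947  1.45168058]
scene ((175.69415283203125, 201.28370666503906), (17.71588706970215, 30.429340362548828), 79.61512756347656) ray@.074 [ 0.55128736 -0.21058332  0.074     ]
 depth [ 0.5505868  -0.21065496  0.07343898] [ 0.51056228 -0.3840008   0.06917665] [ 1.42371432 -0.17068979  0.77406849]
tri dish [ 0.5480685  -0.21060384  0.07161626]
top 130 [([168, 193, 52, 12, 333], [185.7, 196.6], [0.588, 0.2442, 0.045]), ([178, 193, 52, 37, 390], [214.2, 221.5], [0.5002, 0.1445, 0.045]), ([194, 203, 6, 13, 48], [196.6, 209.3], [0.543, 0.2056, 0.045]), ([210, 202, 8, 8, 51], [213.6, 205.5], [0.5556, 0.1472, 0.045]), ([168, 211, 4, 19, 39], [168.8, 222.5], [0.4983, 0.2999, 0.045]), ([176, 210, 8, 8, 49], [179.4, 213.3], [0.5297, 0.2644, 0.045])]
top 150 [([210, 202, 8, 8, 48], [213.7, 205.7], [0.5551, 0.1471, 0.045]), ([195, 204, 5, 12, 40], [196.8, 209.6], [0.5419, 0.205, 0.045]), ([176, 210, 8, 7, 40], [179.6, 213.1], [0.5304, 0.264, 0.045])]
top 170 [([211, 203, 6, 7, 34], [213.5, 206.0], [0.554, 0.1477, 0.045]), ([195, 205, 4, 11, 28], [196.4, 210.1], [0.5403, 0.2062, 0.045]), ([177, 211, 6, 6, 31], [179.4, 213.5], [0.5292, 0.2644, 0.045])]
scene 130 [([325, 156, 8, 4, 26], [328.5, 157.5], [0.5331, 0.2663, 0.045]), ([309, 162, 11, 7, 24], [314.0, 165.2], [0.547, 0.2068, 0.045]), ([294, 171, 10, 5, 33], [298.6, 173.0], [0.559, 0.1477, 0.045])]
scene 150 []
scene 170 []
```

View pics/crop1.png

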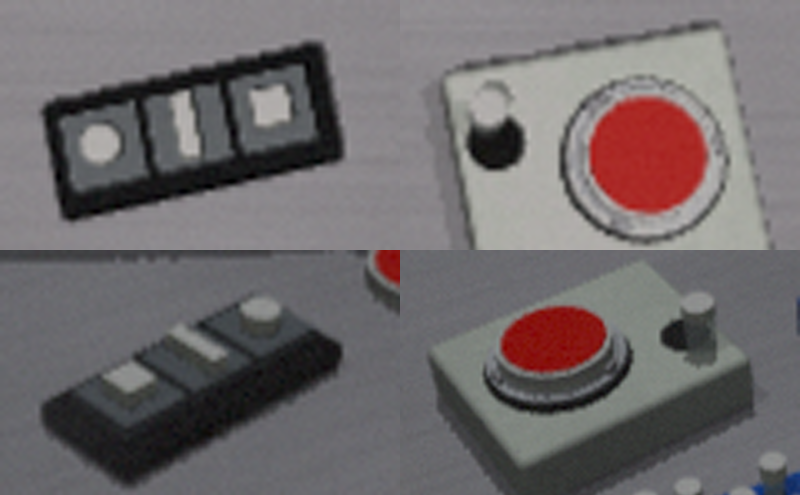

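The crop confirms both choices. The target is the red dish with a pale rim on the casing's stage, and the bar is the middle key, between the round key (+y) and the square key (-y). Next I triangulate the key heights and work out the move in tool axes.

```bash
cat >> h.py <<'E'
from scipy.spatial.transform import Rotation as Ro
def go(tgt):
    s=ctrl.get_state(); R=Ro.from_quat(s['tcp_rot']); d=np.array(tgt)-s['eef_pos']
    print('t',s['time'],'pos',s['eef_pos'].round(4),'open',round(s['opening'],3),'F',s['contact_force'].round(2),'tilt',R.as_matrix()[:,2].round(4),'toolx',R.as_matrix()[:,0].round(3)); print('tool delta',R.inv().apply(d).round(4))
E
python3 - <<'E'
from h import *
P=[cam(n)[0]@np.c_[cam(n)[1],cam(n)[2]] for n in("scene","top")]
for k,a,b in(("round",(328.5,157.5),(179.5,213.2)),("bar",(314,165),(196.7,209.6)),("square",(298.6,173),(213.6,205.6))):
    X=cv2.triangulatePoints(P[0],P[1],np.array(a,float).reshape(2,1),np.array(b,float).reshape(2,1));print(k,(X[:3]/X[3]).ravel().round(4))
for n,uv in(("scene",(314,165)),("top",(197,210))):
    D=np.load(f"{n}1.npz")['d'];print(n,cloud(n,D)[uv[1]-1:uv[1]+2,uv[0]-1:uv[0]+2].reshape(-1,3).round(3).tolist())
go([.549,-.211,.2])
E
```

```text
round [0.5311 0.2659 0.0436]
bar [0.5432 0.2073 0.043 ]
square [0.5562 0.1485 0.0427]
scene [[0.539, 0.209, 0.044], [0.546, 0.207, 0.048], [0.525, 0.225, 0.03], [0.543, 0.206, 0.044], [0.543, 0.21, 0.042], [0.547, 0.21, 0.045], [0.549, 0.202, 0.045], [0.546, 0.208, 0.041], [0.552, 0.207, 0.046]]
top [[0.545, 0.208, 0.041], [0.545, 0.205, 0.039], [0.545, 0.201, 0.041], [0.542, 0.209, 0.039], [0.541, 0.205, 0.043], [0.541, 0.201, 0.043], [0.537, 0.208, 0.044], [0.537, 0.204, 0.045], [0.538, 0.202, 0.037]]
t 0.1 pos [0.3022 0.603  0.2471] open 1.002 F [0.76 0.26 0.82] tilt [-0.0013 -0.0017 -1.    ] toolx [-0.894  0.448  0.   ]
tool delta [-0.5855 -0.6169  0.0482]
```

Emit:
carry_out(commands=[{"delta_pos": [-0.024, -0.025, 0], "delta_rot": [0, 0, 0], "claw": 0}, {"delta_pos": [-0.048, -0.05, 0], "delta_rot": [0, 0, 0], "claw": 0}, {"delta_pos": [-0.072, -0.075, 0], "delta_rot": [0, 0, 0], "claw": 0}, {"delta_pos": [-0.096, -0.1, 0], "delta_rot": [0, 0, 0], "claw": 0}, {"delta_pos": [-0.12, -0.125, 0], "delta_rot": [0, 0, 0], "claw": 0}, {"delta_pos": [-0.144, -0.15, 0], "delta_rot": [0, 0, 0], "claw": 0}, {"delta_pos": [-0.168, -0.175, 0], "delta_rot": [0, 0, 0], "claw": 0}, {"delta_pos": [-0.192, -0.2, 0], "delta_rot": [0, 0, 0], "claw": 0}], force=20)

```text
time: 0.77
eef_pos: [0.384, 0.3364, 0.2469]
tcp_rot: [0.23, 0.973, -0.001, -0.001]
contact_force: [0.4, -0.4, 0.1]
opening: -0.004
```

Emit:
carry_out(commands=[{"delta_pos": [-0.024, -0.025, 0], "delta_rot": [0, 0, 0], "claw": 0}, {"delta_pos": [-0.048, -0.05, 0], "delta_rot": [0, 0, 0], "claw": 0}, {"delta_pos": [-0.072, -0.075, 0], "delta_rot": [0, 0, 0], "claw": 0}, {"delta_pos": [-0.096, -0.1, 0], "delta_rot": [0, 0, 0], "claw": 0}, {"delta_pos": [-0.12, -0.125, 0], "delta_rot": [0, 0, 0], "claw": 0}, {"delta_pos": [-0.144, -0.15, 0], "delta_rot": [0, 0, 0], "claw": 0}, {"delta_pos": [-0.168, -0.175, 0], "delta_rot": [0, 0, 0], "claw": 0}, {"delta_pos": [-0.192, -0.2, 0], "delta_rot": [0, 0, 0], "claw": 0}])

```text
time: 1.43
eef_pos: [0.466, 0.0699, 0.247]
tcp_rot: [0.23, 0.973, -0.001, -0.001]
contact_force: [1.8, 0.5, 0.5]
opening: -0.0
```

```bash
python3 -c "
from h import *
go([.549,-.211,.15])"
```

```text
t 1.4333 pos [0.466  0.0699 0.247 ] open -0.0 F [1.75 0.52 0.46] tilt [-0.0022 -0.0021 -1.    ] toolx [-0.894  0.448  0.001]
tool delta [-0.2002 -0.2137  0.0974]
```

Emit:
carry_out(commands=[{"delta_pos": [-0.027, -0.028, 0], "delta_rot": [0, 0, 0], "claw": 0}, {"delta_pos": [-0.054, -0.056, 0], "delta_rot": [0, 0, 0], "claw": 0}, {"delta_pos": [-0.081, -0.085, 0.01], "delta_rot": [0, 0, 0], "claw": 0}, {"delta_pos": [-0.108, -0.114, 0.03], "delta_rot": [0, 0, 0], "claw": 0}, {"delta_pos": [-0.135, -0.143, 0.05], "delta_rot": [0, 0, 0], "claw": 0}, {"delta_pos": [-0.162, -0.172, 0.07], "delta_rot": [0, 0, 0], "claw": 0}, {"delta_pos": [-0.2, -0.213, 0.097], "delta_rot": [0, 0, 0], "claw": 0}, {"delta_pos": [-0.2, -0.213, 0.097], "delta_rot": [0, 0, 0], "claw": 0}])

```text
time: 2.1
eef_pos: [0.5486, -0.213, 0.1479]
tcp_rot: [0.231, 0.973, -0.001, -0.002]
contact_force: [-0.3, 0.3, 0.0]
opening: 0.0
```

Run:
```python
from h import *
go([.549,-.211,.11])
ims=[]
for n,b in(("scene",(110,260,110,260)),("top",(240,390,130,280))):
    p,d=ctrl.read_camera(n);ims.append(cv2.resize(p[b[2]:b[3],b[0]:b[1],::-1],(400,400),interpolation=cv2.INTER_CUBIC))
cv2.imwrite('pics/over.png',np.hstack(ims))
```

```text
t 2.1 pos [ 0.5486 -0.213   0.1479] open 0.0 F [-0.31  0.26  0.03] tilt [-0.0043 -0.0014 -1.    ] toolx [-0.893  0.45   0.003]
tool delta [0.0004 0.0021 0.0379]
```

View pics/over.png

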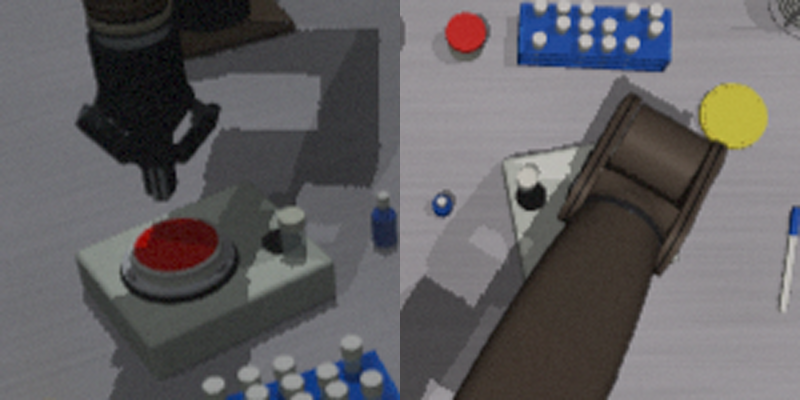

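The shut fingers hang over the lid centre, with the vial clear at left-crop (290,230). Descending to just above the lid.

Emit:
carry_out(commands=[{"delta_pos": [0, 0.002, 0.015], "delta_rot": [0, 0, 0], "claw": 0}, {"delta_pos": [0, 0.002, 0.03], "delta_rot": [0, 0, 0], "claw": 0}, {"delta_pos": [0, 0.002, 0.042], "delta_rot": [0, 0, 0], "claw": 0}, {"delta_pos": [0, 0.002, 0.048], "delta_rot": [0, 0, 0], "claw": 0}, {"delta_pos": [0, 0.002, 0.051], "delta_rot": [0, 0, 0], "claw": 0}, {"delta_pos": [0, 0.002, 0.051], "delta_rot": [0, 0, 0], "claw": 0}])

```text
time: 2.7
eef_pos: [0.5482, -0.2107, 0.0955]
tcp_rot: [0.232, 0.973, -0.001, -0.004]
contact_force: [0.0, -0.3, 0.1]
opening: 0.0
```

Emit:
carry_out(commands=[{"delta_pos": [0, 0, 0.001], "delta_rot": [0, 0, 0], "claw": 0}, {"delta_pos": [0, 0, 0.002], "delta_rot": [0, 0, 0], "claw": 0}, {"delta_pos": [0, 0, 0.003], "delta_rot": [0, 0, 0], "claw": 0}, {"delta_pos": [0, 0, 0.003], "delta_rot": [0, 0, 0], "claw": 0}])

```text
time: 3.03
eef_pos: [0.5484, -0.2108, 0.0929]
tcp_rot: [0.232, 0.973, -0.001, -0.003]
contact_force: [0.3, 0.1, -0.2]
opening: -0.002
```

Emit:
carry_out(commands=[{"delta_pos": [0, 0, 0.001], "delta_rot": [0, 0, 0], "claw": 0}, {"delta_pos": [0, 0, 0.002], "delta_rot": [0, 0, 0], "claw": 0}, {"delta_pos": [0, 0, 0.003], "delta_rot": [0, 0, 0], "claw": 0}, {"delta_pos": [0, 0, 0.003], "delta_rot": [0, 0, 0], "claw": 0}])

```text
time: 3.37
eef_pos: [0.5487, -0.2109, 0.0903]
tcp_rot: [0.232, 0.973, -0.001, -0.003]
contact_force: [-1.1, 0.8, 2.0]
opening: -0.004
```

Emit:
carry_out(commands=[{"delta_pos": [0, 0, 0.001], "delta_rot": [0, 0, 0], "claw": 0}, {"delta_pos": [0, 0, 0.0015], "delta_rot": [0, 0, 0], "claw": 0}, {"delta_pos": [0, 0, 0.0015], "delta_rot": [0, 0, 0], "claw": 0}])

```text
time: 3.62
eef_pos: [0.5487, -0.2109, 0.089]
tcp_rot: [0.232, 0.973, -0.001, -0.003]
contact_force: [-1.2, 0.7, 4.5]
opening: 0.001
```

Emit:
carry_out(commands=[{"delta_pos": [0, 0, 0.001], "delta_rot": [0, 0, 0], "claw": 0}, {"delta_pos": [0, 0, 0.002], "delta_rot": [0, 0, 0], "claw": 0}, {"delta_pos": [0, 0, 0.002], "delta_rot": [0, 0, 0], "claw": 0}])

```text
time: 3.87
eef_pos: [0.5487, -0.2109, 0.0872]
tcp_rot: [0.232, 0.973, -0.001, -0.003]
contact_force: [-2.0, -0.1, 5.0]
opening: 0.001
```

Emit:
carry_out(commands=[{"delta_pos": [0, 0, 0.0005], "delta_rot": [0, 0, 0], "claw": 0}, {"delta_pos": [0, 0, 0.001], "delta_rot": [0, 0, 0], "claw": 0}, {"delta_pos": [0, 0, 0.001], "delta_rot": [0, 0, 0], "claw": 0}])

```text
time: 4.12
eef_pos: [0.5487, -0.2109, 0.0866]
tcp_rot: [0.232, 0.973, -0.001, -0.003]
contact_force: [-2.7, 1.5, 6.0]
opening: -0.002
```

Emit:
carry_out(commands=[{"delta_pos": [0, 0, 0.001], "delta_rot": [0, 0, 0], "claw": 0}, {"delta_pos": [0, 0, 0.001], "delta_rot": [0, 0, 0], "claw": 0}, {"delta_pos": [0, 0, 0.001], "delta_rot": [0, 0, 0], "claw": 0}])

```text
time: 4.37
eef_pos: [0.5487, -0.211, 0.0862]
tcp_rot: [0.232, 0.973, -0.001, -0.004]
contact_force: [-2.1, 1.2, 7.6]
opening: 0.0
```

Run:
```python
from h import *
go([.549,-.211,.15])
p,d=ctrl.read_camera("scene");cv2.imwrite('pics/press.png',cv2.resize(p[130:250,110:260,::-1],(750,600),interpolation=cv2.INTER_CUBIC))
go([.549,-.211,.15])
```

```text
t 4.3667 pos [ 0.5487 -0.211   0.0862] open 0.0 F [-2.13  1.21  7.58] tilt [-7.2e-03  1.0e-04 -1.0e+00] toolx [-0.893  0.451  0.006]
tool delta [ 0.0002 -0.0001 -0.0638]
t 4.4167 pos [ 0.5487 -0.211   0.0862] open 0.0 F [-3.2   0.71  7.44] tilt [-7.2e-03  1.0e-04 -1.0e+00] toolx [-0.893  0.451  0.006]
tool delta [ 0.0002 -0.0001 -0.0638]
```

View pics/press.png

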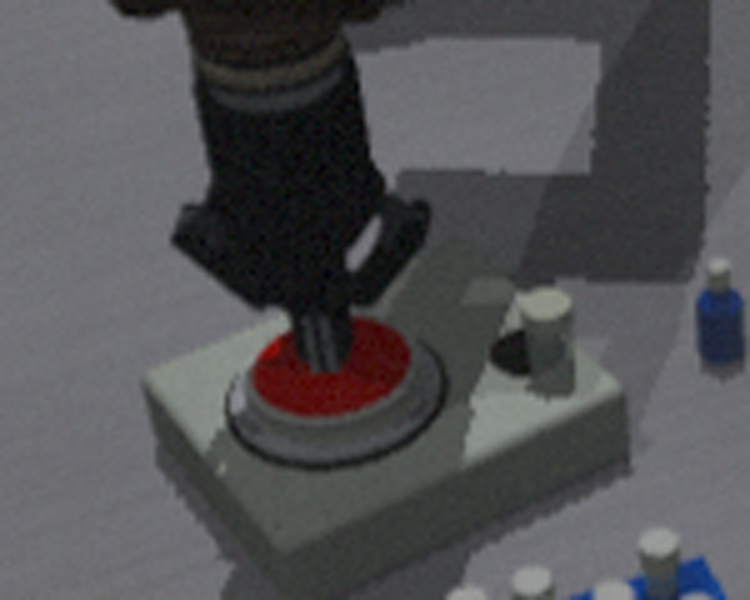

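The fingers are on the lid at about (325,360) with the stage sunk flush. The force is 7.5 N at about 5 mm, so it is at the stop. Releasing straight up.

Emit:
carry_out(commands=[{"delta_pos": [0, 0, -0.003], "delta_rot": [0, 0, 0], "claw": 0}, {"delta_pos": [0, 0, -0.006], "delta_rot": [0, 0, 0], "claw": 0}, {"delta_pos": [0, 0, -0.009], "delta_rot": [0, 0, 0], "claw": 0}, {"delta_pos": [0, 0, -0.02], "delta_rot": [0, 0, 0], "claw": 0}, {"delta_pos": [0, 0, -0.045], "delta_rot": [0, 0, 0], "claw": 0}, {"delta_pos": [0, 0, -0.08], "delta_rot": [0, 0, 0], "claw": 0}, {"delta_pos": [0, 0, -0.115], "delta_rot": [0, 0, 0], "claw": 0}, {"delta_pos": [0, 0, -0.12], "delta_rot": [0, 0, 0], "claw": 0}])

```text
time: 5.08
eef_pos: [0.5528, -0.2128, 0.2144]
tcp_rot: [0.232, 0.973, -0.003, 0.003]
contact_force: [0.9, -0.2, 1.2]
opening: 0.005
```

Run:
```python
from h import *
go([.5435,.2065,.2])
p,d=ctrl.read_camera("scene");cv2.imwrite('pics/rel.png',cv2.resize(p[130:250,110:260,::-1],(750,600),interpolation=cv2.INTER_CUBIC))
hsv=cv2.cvtColor(p,cv2.COLOR_RGB2HSV)
m=(((hsv[...,0]<10)|(hsv[...,0]>170))&(hsv[...,1]>150)&(hsv[...,2]>80)).astype(np.uint8)
mm=np.zeros_like(m);mm[185:222,150:205]=m[185:222,150:205]
c=max(cv2.findContours(mm,0,1)[0],key=cv2.contourArea);print(cv2.fitEllipse(c))
```

```text
t 5.0833 pos [ 0.5528 -0.2128  0.2144] open 0.005 F [ 0.94 -0.19  1.22] tilt [ 0.0041 -0.0066 -1.    ] toolx [-0.893  0.451 -0.007]
tool delta [0.1974 0.3701 0.0116]
((173.80255126953125, 202.31764221191406), (16.70954132080078, 27.684955596923828), 92.3740234375)
```

View pics/rel.png

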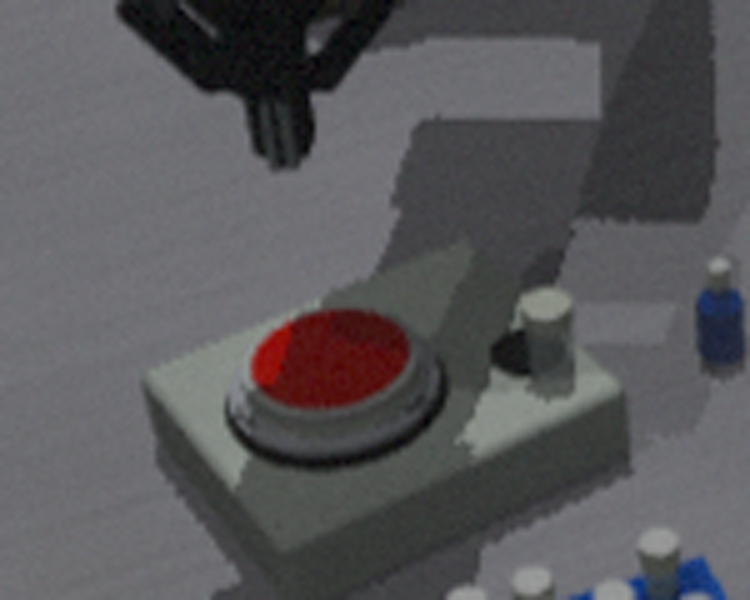

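The dish is back up on its stage, lid at crop (330,358), as before. Now to the bar.

Emit:
carry_out(commands=[{"delta_pos": [0.016, 0.03, 0], "delta_rot": [0, 0, 0], "claw": 0}, {"delta_pos": [0.032, 0.06, 0], "delta_rot": [0, 0, -0.1], "claw": 0}, {"delta_pos": [0.048, 0.09, 0], "delta_rot": [0, 0, -0.2], "claw": 0}, {"delta_pos": [0.064, 0.12, 0], "delta_rot": [0, 0, -0.3], "claw": 0}, {"delta_pos": [0.08, 0.15, 0], "delta_rot": [0, 0, -0.4], "claw": 0}, {"delta_pos": [0.096, 0.18, 0], "delta_rot": [0, 0, -0.5], "claw": 0}, {"delta_pos": [0.112, 0.21, 0], "delta_rot": [0, 0, -0.6], "claw": 0}, {"delta_pos": [0.128, 0.24, 0], "delta_rot": [0, 0, -0.68], "claw": 0}])

```text
time: 5.8
eef_pos: [0.5453, 0.0611, 0.2099]
tcp_rot: [-0.108, 0.994, -0.003, 0.0]
contact_force: [0.1, -0.5, 0.4]
opening: -0.002
```

Run:
```python
from h import *
go([.5435,.2065,.15])
```

```text
t 5.8 pos [0.5453 0.0611 0.2099] open -0.002 F [ 0.11 -0.47  0.38] tilt [ 7.0e-04 -5.6e-03 -1.0e+00] toolx [-0.977 -0.215  0.   ]
tool delta [-0.0296  0.1427  0.059 ]
```

Emit:
carry_out(commands=[{"delta_pos": [-0.006, 0.03, 0], "delta_rot": [0, 0, 0], "claw": 0}, {"delta_pos": [-0.012, 0.06, 0.005], "delta_rot": [0, 0, 0], "claw": 0}, {"delta_pos": [-0.018, 0.09, 0.02], "delta_rot": [0, 0, 0], "claw": 0}, {"delta_pos": [-0.024, 0.12, 0.04], "delta_rot": [0, 0, 0], "claw": 0}, {"delta_pos": [-0.03, 0.143, 0.06], "delta_rot": [0, 0, 0], "claw": 0}, {"delta_pos": [-0.03, 0.143, 0.09], "delta_rot": [0, 0, 0], "claw": 0}, {"delta_pos": [-0.03, 0.143, 0.11], "delta_rot": [0, 0, 0], "claw": 0}, {"delta_pos": [-0.03, 0.143, 0.11], "delta_rot": [0, 0, 0], "claw": 0}])

```text
time: 6.47
eef_pos: [0.539, 0.2062, 0.0922]
tcp_rot: [-0.109, 0.994, -0.003, -0.006]
contact_force: [-1.8, -0.5, -0.7]
opening: -0.0
```

Run:
```python
from h import *
go([.5435,.2065,.067])
p,d=ctrl.read_camera("scene");cv2.imwrite('pics/bar.png',cv2.resize(p[100:205,250:380,::-1],(650,525),interpolation=cv2.INTER_CUBIC))
```

```text
t 6.4667 pos [0.539  0.2062 0.0922] open -0.0 F [-1.75 -0.46 -0.71] tilt [-0.0116 -0.0081 -0.9999] toolx [-0.976 -0.216  0.013]
tool delta [-0.0047 -0.0006  0.0252]
```

View pics/bar.png

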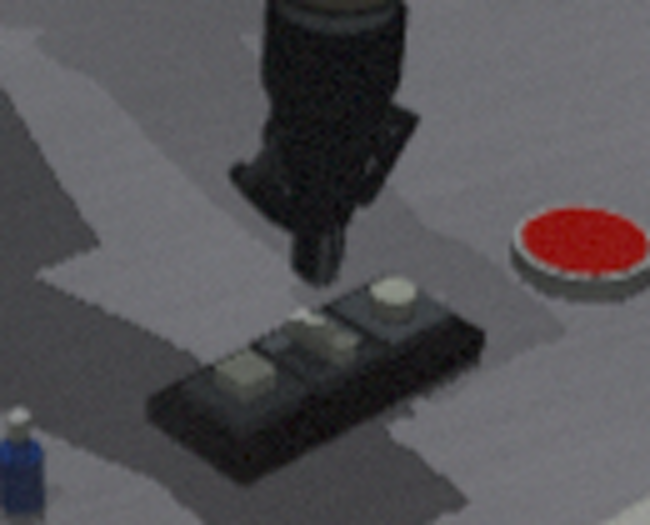

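The fingers at (318,275) stand over the bar at (322,335), between the square key (245,375) and the round key (393,297).

Emit:
carry_out(commands=[{"delta_pos": [-0.005, -0.001, 0.01], "delta_rot": [0, 0, 0], "claw": 0}, {"delta_pos": [-0.005, -0.001, 0.02], "delta_rot": [0, 0, 0], "claw": 0}, {"delta_pos": [-0.005, -0.001, 0.025], "delta_rot": [0, 0, 0], "claw": 0}, {"delta_pos": [-0.005, -0.001, 0.026], "delta_rot": [0, 0, 0], "claw": 0}, {"delta_pos": [-0.005, -0.001, 0.026], "delta_rot": [0, 0, 0], "claw": 0}])

```text
time: 6.93
eef_pos: [0.5457, 0.2059, 0.0692]
tcp_rot: [-0.108, 0.994, -0.003, -0.004]
contact_force: [-0.4, 0.1, 0.3]
opening: 0.002
```

Emit:
carry_out(commands=[{"delta_pos": [0, 0, 0.001], "delta_rot": [0, 0, 0], "claw": 0}, {"delta_pos": [0, 0, 0.002], "delta_rot": [0, 0, 0], "claw": 0}, {"delta_pos": [0, 0, 0.003], "delta_rot": [0, 0, 0], "claw": 0}, {"delta_pos": [0, 0, 0.004], "delta_rot": [0, 0, 0], "claw": 0}, {"delta_pos": [0, 0, 0.005], "delta_rot": [0, 0, 0], "claw": 0}, {"delta_pos": [0, 0, 0.005], "delta_rot": [0, 0, 0], "claw": 0}])

```text
time: 7.43
eef_pos: [0.5456, 0.2059, 0.064]
tcp_rot: [-0.108, 0.994, -0.003, -0.004]
contact_force: [-0.3, 0.4, -0.1]
opening: 0.0
```

Run:
```python
from h import *
go([.5435,.2065,.057])
```

```text
t 7.4333 pos [0.5456 0.2059 0.064 ] open 0.0 F [-0.35  0.41 -0.07] tilt [-0.0078 -0.0073 -0.9999] toolx [-0.977 -0.215  0.009]
tool delta [0.0018 0.0011 0.007 ]
```

Emit:
carry_out(commands=[{"delta_pos": [0.002, 0.001, 0.001], "delta_rot": [0, 0, 0], "claw": 0}, {"delta_pos": [0.002, 0.001, 0.002], "delta_rot": [0, 0, 0], "claw": 0}, {"delta_pos": [0.002, 0.001, 0.003], "delta_rot": [0, 0, 0], "claw": 0}, {"delta_pos": [0.002, 0.001, 0.004], "delta_rot": [0, 0, 0], "claw": 0}, {"delta_pos": [0.002, 0.001, 0.004], "delta_rot": [0, 0, 0], "claw": 0}])

```text
time: 7.85
eef_pos: [0.5431, 0.2065, 0.06]
tcp_rot: [-0.108, 0.994, -0.003, -0.005]
contact_force: [-2.5, 0.1, 2.8]
opening: 0.0
```

Emit:
carry_out(commands=[{"delta_pos": [0, 0, 0.001], "delta_rot": [0, 0, 0], "claw": 0}, {"delta_pos": [0, 0, 0.002], "delta_rot": [0, 0, 0], "claw": 0}, {"delta_pos": [0, 0, 0.002], "delta_rot": [0, 0, 0], "claw": 0}])

```text
time: 8.1
eef_pos: [0.5431, 0.2065, 0.0582]
tcp_rot: [-0.108, 0.994, -0.003, -0.005]
contact_force: [-2.1, -0.7, 3.9]
opening: -0.001
```

Emit:
carry_out(commands=[{"delta_pos": [0, 0, 0.001], "delta_rot": [0, 0, 0], "claw": 0}, {"delta_pos": [0, 0, 0.0015], "delta_rot": [0, 0, 0], "claw": 0}, {"delta_pos": [0, 0, 0.0015], "delta_rot": [0, 0, 0], "claw": 0}])

```text
time: 8.35
eef_pos: [0.5431, 0.2065, 0.0571]
tcp_rot: [-0.108, 0.994, -0.003, -0.005]
contact_force: [-3.5, -0.1, 5.3]
opening: 0.001
```

Emit:
carry_out(commands=[{"delta_pos": [0, 0, 0.001], "delta_rot": [0, 0, 0], "claw": 0}, {"delta_pos": [0, 0, 0.001], "delta_rot": [0, 0, 0], "claw": 0}, {"delta_pos": [0, 0, 0.001], "delta_rot": [0, 0, 0], "claw": 0}])

```text
time: 8.6
eef_pos: [0.5432, 0.2066, 0.0571]
tcp_rot: [-0.108, 0.994, -0.003, -0.005]
contact_force: [-4.5, -0.5, 8.2]
opening: -0.001
```

Run:
```python
from h import *
go([.5435,.2065,.2])
p,d=ctrl.read_camera("scene");cv2.imwrite('pics/bar2.png',cv2.resize(p[100:205,250:380,::-1],(650,525),interpolation=cv2.INTER_CUBIC))
```

```text
t 8.6 pos [0.5432 0.2066 0.0571] open -0.001 F [-4.5  -0.54  8.18] tilt [-0.0096 -0.0075 -0.9999] toolx [-0.977 -0.215  0.011]
tool delta [ 0.0013 -0.0009 -0.1429]
```

View pics/bar2.png

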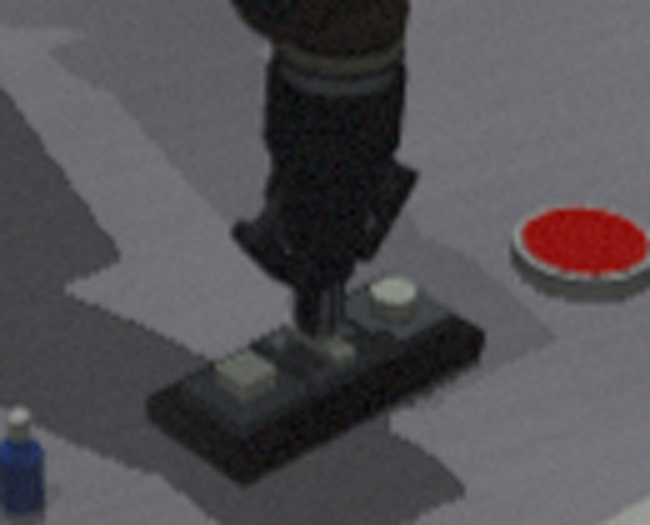

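The bar at (330,345) is at its stop: the force rose to 8.2 N with no further travel. The neighbouring keys are free. Withdrawing.

Emit:
carry_out(commands=[{"delta_pos": [0, 0, -0.003], "delta_rot": [0, 0, 0], "claw": 0}, {"delta_pos": [0, 0, -0.006], "delta_rot": [0, 0, 0], "claw": 0}, {"delta_pos": [0, 0, -0.01], "delta_rot": [0, 0, 0], "claw": 0}, {"delta_pos": [0, 0, -0.025], "delta_rot": [0, 0, 0], "claw": 0}, {"delta_pos": [0, 0, -0.055], "delta_rot": [0, 0, 0], "claw": 0}, {"delta_pos": [0, 0, -0.09], "delta_rot": [0, 0, 0], "claw": 0}, {"delta_pos": [0, 0, -0.125], "delta_rot": [0, 0, 0], "claw": 0}, {"delta_pos": [0, 0, -0.16], "delta_rot": [0, 0, 0], "claw": 0}])

```text
time: 9.32
eef_pos: [0.5445, 0.2076, 0.218]
tcp_rot: [-0.108, 0.994, -0.003, -0.005]
contact_force: [1.0, -0.5, -0.8]
opening: 0.003
```

Emit:
carry_out(commands=[{"delta_pos": [0, 0, -0.01], "delta_rot": [0, 0, 0], "claw": 0}, {"delta_pos": [0, 0, -0.01], "delta_rot": [0, 0, 0], "claw": 0}, {"delta_pos": [0, 0, -0.01], "delta_rot": [0, 0, 0], "claw": 0}, {"delta_pos": [0, 0, -0.01], "delta_rot": [0, 0, 0], "claw": 0}])

```text
time: 9.65
eef_pos: [0.5434, 0.2073, 0.2251]
tcp_rot: [-0.108, 0.994, -0.003, -0.007]
contact_force: [0.5, -1.0, -0.6]
opening: -0.002
```

Run:
```python
from h import *
go([.5435,.2065,.2])
p,d=ctrl.read_camera("scene");cv2.imwrite('pics/end.png',cv2.resize(p[100:270,100:400,::-1],(800,453),interpolation=cv2.INTER_CUBIC))
W=cloud("scene",d); a=np.load('scene1.npz');W0=cloud("scene",a['d'])
for nm,(u,v,k) in dict(dish=(175,200,5),bar=(314,165,1),round=(328,157,1),square=(298,173,1)).items():
    f=lambda W:np.median(W[v-k:v+k+1,u-k:u+k+1,2]).round(4); print(nm,f(W0),f(W))
```

```text
t 9.65 pos [0.5434 0.2073 0.2251] open -0.002 F [ 0.49 -1.01 -0.56] tilt [-0.0139 -0.0085 -0.9999] toolx [-0.977 -0.215  0.015]
tool delta [-0.0003 -0.0007  0.0251]
dish 0.0734 0.0734
bar 0.0437 0.0436
round 0.0447 0.0445
square 0.0432 0.0444
```

View pics/end.png

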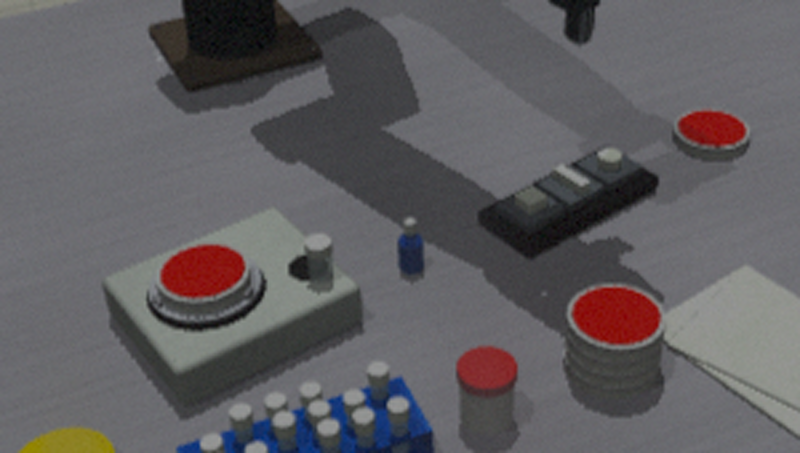

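The dish at (205,272) and the bar at (572,178) are back up. The arm is clear at (578,20), and everything else stands where it was.

```bash
python3 -c "
from h import *
print(ctrl.sign_off())"
```

```text
the job is handed in; nothing more can be done
None
```

The count was registered and stored in the order asked, and I handed the job in at about 9.7 s of the 43 s allowed.

- **Dish:** I pressed the lid of the red dish on the counter with shut fingertips. The stage went down about 5 mm at about 7.5 N, which is its stop force, and I then let it back up.
- **Bar key:** I pressed the middle key of the keypad to its stop. It went down about 5 mm, and the force rose to 8.2 N with no further travel. I then withdrew straight up to about 0.2 m.
- **Last checks:** In depth, the lid read 73.4 mm before and after, and the bar 43.7 mm before and 43.6 mm after, so both sprang back. The round key also read the same within 0.2 mm. The square key read 43.2 mm and then 44.4 mm, which I take as depth noise. In the final picture the dish is on its stage and the other things in view look unmoved; the marker and part of the yellow dish were outside it.
- **Disagreements:** Triangulated heights came out 1.4–2.4 mm below the stated ones, about what the calibration allows. After the release, the ellipse fitted to the dish had shifted by 2 px because the arm's shadow lay across it. I did not refit it, but the final picture shows the dish in place. A sideways force of up to 4.5 N showed during the presses, with no visible sliding.

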